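Take the long objective off its bayonet mount

TASK

The long, narrow-nosed microscope objective has to come off its bench mount for cleaning. Push its mount's release button fully in (it stays in), turn the objective a quarter turn anticlockwise seen from above, lift it off, and lower it into the empty square tray so that it stands there upright. Leave the short objective where it is.

Things in the scene. Friction and masses are not known exactly. Their poses are not given: they have to be found in the camera images.
- long_mid (a point): Long objective: upright 38 mm round barrel, tapering above 58 mm to a 24 mm nose; 80 mm high, 0.22 kg. Point on its axis, half-way up; grip here. z up; x points to its button while locked. Its two foot lugs sit under a socket rim (68 mm wide, top 27 mm below this point). Button in, it turns freely anticlockwise; it lifts out between 65 degrees and the end stop at 105. Side play 1.5 mm.
- mount_long_button_top (a point): Centre of the top of the long objective's release button: black, round, 26 mm wide, on the same fixed white block (140 x 84 mm, 24 mm high), 62 mm from the objective's axis. Its top is 36 mm above the table when out; it goes straight down 9 mm at about 3 N to a stop and stays in; at least 7 mm is needed. z up; x points away from the objective.
- tray_in (a point): Centre of the inner floor of the empty square steel tray, fixed: 130 x 130 mm outside, walls 4 mm thick, rim 12 mm above this floor, floor 4 mm above the table. x and y along its sides. Standing in it, the long objective's point is 40 mm above the floor.
- short_mid (a point): Short objective, to be left alone: plain 38 mm barrel, 42 mm high, flat-topped, locked in a second block and socket just like the other, with its own button. Point on its axis, half-way up (21 mm above its underside).
There are look-alikes about, which are no part of the job. Leave any yellow look-alike of the part that bears long_mid alone.

How it is judged (in metres and radians):
On the way, in this order (a step that is already met when the one before it is completed fails the run):
1. the release button of the long objective's mount is pushed in (at least 6 mm) while the objective is still locked in place (distance of mount_long_button_top from where it was at the start of the episode above 0.006 m and distance of long_mid from where it was at the start of the episode below 0.012 m and angle between the x axis of long_mid and the x axis of mount_long_button_top, either way round below 0.4 rad), for 0.1 s.
2. the long objective is turned by more than 55 degrees in its socket (angle between the x axis of long_mid and the x axis of mount_long_button_top, either way round above 0.96 rad and distance of long_mid from where it was at the start of the episode below 0.015 m), for 0.02 s.
3. it is lifted at least 20 mm, clear of the socket (height (world z) of long_mid above 0.084 m), for 0.1 s.
4. it is lowered into the tray in the hand (within 12 mm of the tray's floor), not dropped (distance between the grasp point and long_mid below 0.05 m and z of long_mid in the frame of tray_in below 0.052 m and x of long_mid in the frame of tray_in between -0.05 and 0.05 m and y of long_mid in the frame of tray_in between -0.05 and 0.05 m), for 0.02 s.
At the end, for the whole second after the job is handed in: The long objective stands upright (within 6 degrees) on the floor of the tray, its axis within 45 mm of the tray's centre along each side (so anywhere inside the walls), let go; the short objective is within 10 mm of where it was (x of long_mid in the frame of tray_in between -0.045 and 0.045 m and y of long_mid in the frame of tray_in between -0.045 and 0.045 m and z of long_mid in the frame of tray_in between 0.034 and 0.045 m and angle between long_mid's own z axis and vertical below 0.1 rad and distance of short_mid from where it was at the start of the episode below 0.01 m); the robot touches nothing.
It fails at once if the short objective is moved by more than 15 mm (distance of short_mid from where it was at the start of the episode above 0.015 m).
It also fails if it takes over 58 s, if anything falls off the work surface, if the arm or the gripper's body presses on something with over 40 N, if the wrist force passes 120 N, or if a joint passes its speed limit or range.

ROBOT

A 6-joint arm with a two-finger parallel gripper is mounted at the origin on the work surface. World frame = base frame: x ahead of the robot, y to its left, z up, the work surface at z = 0. Lengths are in m, angles in degrees, forces in N, time in s.
With the tool pointing down it reaches from about 0.325 to 0.75 m from the base axis. Payload 7.6 kg.
Tool frame: the origin (TCP) lies at the very end of the fingers, on their centre line; the grasp point (between the pads) lies 19 mm behind it (pinch_z is the distance from the TCP to the grasp point, in m); x points along the fingers, y is the direction in which the jaws open and shut, and the axes are right-handed (so a half turn about x gives the same grasp; the last joint's range is limited). The gripper opens to 85 mm and grips with 20 to 120 N. Pads are 22 mm wide; open, the fingers measure 114 mm over their backs; the gripper's body (76 mm by 85 mm) begins 54 mm behind the grasp point. The pads swing forward as they close: fully open they stand 13 mm farther back than shut.
Start: joints at [65.357, 2.991, 80.254, -0, 96.75, -4.028], TCP at [0.185, 0.491, 0.201] pointing down, gripper open.
Joint ranges: [-166.34, 166.34], [-52.06, 124.39], [6.96, 135.62], [-60.46, 240.46], [14.63, 156.25], [-167.68, 167.68]. Speed limits (degrees/s): [147.25, 147.25, 172.46, 180, 180, 180].

INTERFACE

Orientations are given as [roll, pitch, yaw] about the fixed x, y, z axes, in that order (R = Rz(yaw) Ry(pitch) Rx(roll)).
In Python, from cell import observe, read_camera, camera_model, finish_job, recognise, cut_out, pinpoint, pinch_z gives the robot as it stands.
- The arm moves only by the tool step_arm, never from a script. Its argument "targets" is a list that holds one entry, the list of rows, each a list of 7 numbers: the turn, a rotation vector about the tool's x, y, z in rad, then the shift along the tool's x, y, z in cm, then the opening, from 0 (shut) to 1 (fully open). A call has 1 to 12 rows; each row shifts and turns the commanded pose from where the row before left it, along the tool's axes as they then stand; what a row does not reach is not made up. A row lasts 1/8 s, in which the tool goes at most 62.5 mm and 10.7 degrees, less where a joint would pass 70% of its speed; a pose out of reach is approached as far as the arm can. A call with a gripper value outside its range is refused whole. The fingers move at their own pace and stop on an object; "force" is the grip in N (left out, the last holds). Time passes only in rows, so rows that do not move let the fingers close. It gives the time, the measured TCP pose, the force and the opening at its end, in the units of the state.
- observe(): the state, without advancing time (a new reading comes with each control period).
- read_camera(name): name is "scene" or "top" or "wrist"; returns the picture (420x560x3 uint8, red, green, blue); there is no depth.
- camera_model(name): a dict with "intrinsics" (3x3 intrinsics, pixels), "rvec" (rotation vector, rad) and "tvec" (3), from world to camera coordinates, as OpenCV has them. Camera axes: x right, y down, z forward; pixel columns grow to the right and rows downward; lengths in m; the calibration is good to about 2 mm. A picture is of the moment at which its call begins: read the wrist's pose just before it. camera_model takes no time and is no camera call; for the wrist camera it gives the pose at the moment of the call.
- finish_job(): hands the job in, once; it reports no verdict.
Trained networks look in the newest picture that a camera, given by its name, has taken for a name from the list of things; names that differ only in an ending like _2 or _b are one class to them, and where a whole thing is asked for, a point or a joint stands for the part that bears it (a point fixed in the world has none). Each returns a list of dicts, best first, with "p" (0 to 1); they miss things now and then, are a little off and sometimes report something else, mostly with a low value. They report only what shows in the picture. A call takes as long as a camera call. They do not tell look-alikes from the thing itself.
- recognise(camera, thing): "location" ([x, y, z] in m, in world coordinates, good to about 4 mm: the middle of the surface that is visible of it).
- cut_out(camera, thing): "pixels" (420x560 bool, what is visible of it).
- pinpoint(camera, thing): "location" ([x, y, z] in m, in world coordinates, good to about 4 mm: a listed point, or the origin of a listed thing).
The state is a dict: "t": time; "joints": joint angles; "dq": joint speeds; "joint_efforts": joint torques, N m; "tcp_pos": TCP position; "tcp_rot": TCP orientation; "wrist_force": force on the tool from outside, world axes, zero at the start; "wrist_torque": the same for the moment, N m; "gripper_width": finger opening in m.
Only numpy, scipy, OpenCV 4.12 (cv2) and the standard library are available. Lean on these libraries where they do the work, as an engineer would, in place of code of your own. Each camera call takes 0.05 s, during which the arm holds its last target.

## Working session

There is one attempt and no reset: what is moved stays moved. The work goes in short steps, Python scripts to look and compute and a tool call to move; the robot and the scene stay as the last step left them, time stands still between calls to the robot, and variables do not carry over. Pictures are saved under pics/ and viewed, and the job is handed in when it is done.

Besides the shell and the picture viewer there is one more tool, called after ">>>" as name(argument=value, ...) on one line, values as JSON. step_arm: Moves the arm, as the interface text tells. Its arguments: {"type":"object","properties":{"targets":{"type":"array"},"force":{"type":"number"}},"required":["targets"]}

```bash
mkdir -p pics; ls; python3 - <<'E'
from cell import *
import cv2
s=observe(); print(s); print(pinch_z)
for c in ["scene","top","wrist"]:
    im=read_camera(c); cv2.imwrite(f"pics/{c}0.png",im[:,:,::-1])
    for t in ["long_mid","mount_long_button_top","tray_in","short_mid"]:
        print(c,t,[(round(d['p'],2),[round(float(x),4) for x in d['location']]) for d in pinpoint(c,t)])
E
```

```text
pics
{'t': 0.0, 'joints': array([ 6.53580777e+01,  3.02752060e+00,  8.03152114e+01,  1.10909348e-04,
        9.67495260e+01, -4.02873826e+00]), 'dq': array([ 0.06249586, -0.13739019,  0.15344964, -0.08165277,  0.01462207,
       -0.05795827]), 'joint_efforts': array([-9.30464375e-04, -3.81669009e+01, -3.60187662e+01, -1.48920431e-04,
        6.23709726e-03,  2.40121574e-05]), 'tcp_pos': array([0.18466392, 0.49106463, 0.1998504 ]), 'tcp_rot': array([ -94.0971528,   89.9077419, -114.7103239]), 'wrist_force': array([ 0.13711732,  0.35119108, -0.3115265 ]), 'wrist_torque': array([ 0.02318117, -0.01563659, -0.053472  ]), 'gripper_width': 0.08541100164458319}
0.0187
scene long_mid [(0.7, [0.4816, -0.2379, 0.0672]), (0.64, [0.3772, -0.2561, 0.0409])]
scene mount_long_button_top [(0.7, [0.5424, -0.2311, 0.0355])]
scene tray_in [(0.56, [0.523, 0.052, 0.0012])]
scene short_mid [(0.72, [0.4828, 0.2657, 0.0433])]
top long_mid [(0.61, [0.3734, -0.2575, 0.0377]), (0.53, [0.4802, -0.2345, 0.0587])]
top mount_long_button_top [(0.41, [0.5404, -0.2331, 0.0375])]
top tray_in [(0.89, [0.5227, 0.0513, 0.0012])]
top short_mid [(0.58, [0.4835, 0.2627, 0.0465])]
wrist long_mid []
wrist mount_long_button_top []
wrist tray_in []
wrist short_mid []
```

View pics/scene0.png

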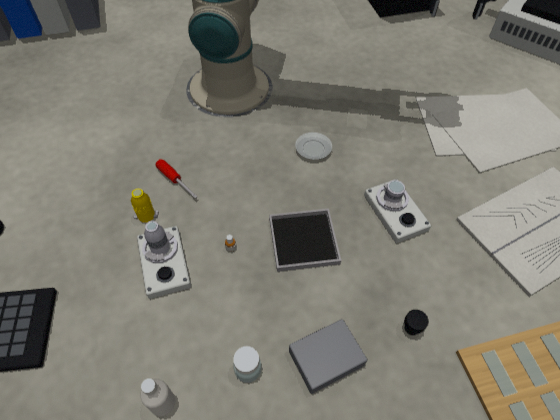

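View pics/top0.png

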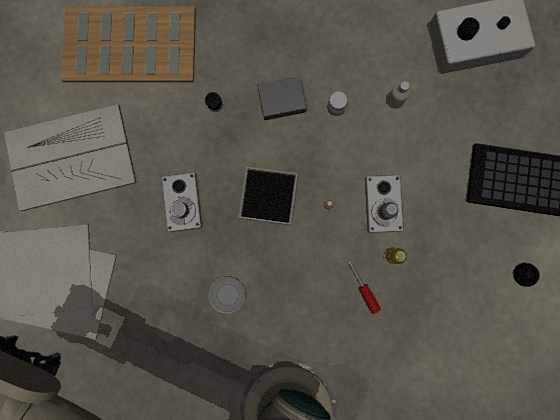

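The scene picture shows the long objective at about (155,235) with its button at (165,274). The tray is at (304,240), and the short objective is at (395,190) on the right-hand block. The yellow look-alike at (143,205) stands just behind the long one. I'll refine the positions next.

```bash
cat > h.py <<'E'
import numpy as np, cv2
from cell import *
from scipy.spatial.transform import Rotation as R
def cam(c):
    m=camera_model(c); K=np.array(m['intrinsics'],float); Rm=cv2.Rodrigues(np.array(m['rvec'],float))[0]; t=np.array(m['tvec'],float).ravel(); return K,Rm,t
def back(c,uv,z):
    K,Rm,t=cam(c); d=Rm.T@np.linalg.solve(K,[uv[0],uv[1],1]); o=-Rm.T@t
    return o+d*(z-o[2])/d[2]
def proj(c,p):
    K,Rm,t=cam(c); q=K@(Rm@np.array(p)+t); return q[:2]/q[2]
def rows(pos,rot,s=None):
    """total move from now: rotvec in tool, shift in tool cm"""
    s=s or observe(); R0=R.from_euler('xyz',s['tcp_rot'],degrees=True)
    R1=R.from_matrix(rot) if np.shape(rot)==(3,3) else rot
    return (R0.inv()*R1).as_rotvec(), R0.inv().apply(np.array(pos)-s['tcp_pos'])*100
E
python3 - <<'E'
from h import *
s=observe(); print(R.from_euler('xyz',s['tcp_rot'],degrees=True).as_matrix().round(3))
for c in ["scene","top"]:
    im=cv2.imread(f"pics/{c}0.png"); 
    for n,p in dict(long=[.481,-.236,.064],but=[.541,-.232,.036],nose=[.481,-.236,.104],sock=[.481,-.236,.037]).items(): print(c,n,proj(c,p).round(1))
    u,v=proj(c,[.51,-.235,.03]).astype(int)
    x=cv2.resize(im[v-50:v+50,u-65:u+65],None,fx=6,fy=6,interpolation=cv2.INTER_CUBIC); print(u-65,v-50)
    cv2.imwrite(f"pics/{c}z.png",x)
    # black button blob
    g=im.max(2); u,v=proj(c,[.541,-.232,.036]).round().astype(int)
    n,l,st,ce=cv2.connectedComponentsWithStats((g[v-14:v+15,u-14:u+15]<45).astype('uint8'))
    for k in range(1,n):
        if st[k,4]>15:
            uv=ce[k]+[u-14,v-14]; print(uv,st[k],back(c,uv,.034))
E
```

```text
[[ 0.     0.352  0.936]
 [ 0.     0.936 -0.352]
 [-1.     0.     0.   ]]
scene long [155.8 237.8]
scene but [164.5 270.9]
scene nose [151.2 226.3]
scene sock [158.7 245.1]
96 209
[164.46153846 273.02797203] [  7  10  14  13 143] [ 0.54446648 -0.23292676  0.034     ]
top long [388.1 210.1]
top but [383.9 186.9]
top nose [391.5 208.2]
top sock [386.  211.3]
319 149
[383.77777778 187.07407407] [  7   9  13  12 108] [ 0.54086554 -0.23201467  0.034     ]
```

View pics/scenez.png

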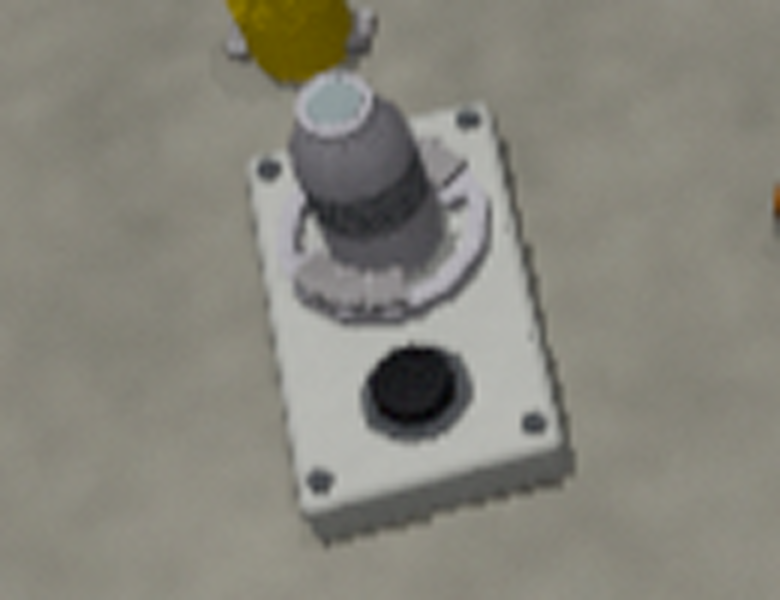

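View pics/topz.png

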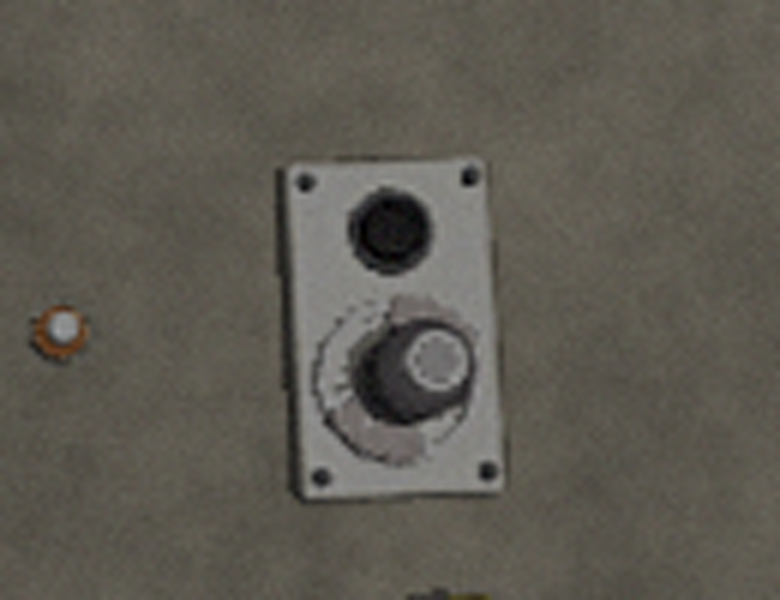

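```bash
python3 - <<'E'
from h import *
def f(c,o,a,z): return back(c,np.array(o)+(np.array(a)+.5)/6-.5,z)
T=[319,149];S=[96,209]
for c,o,sc,nose,but in [("top",T,[(306,182),(470,176),(322,477),(488,470)],(438,359),(390,232)),("scene",S,[(319,480),(534,423),(269,168),(468,119)],(334,103),(411,383))]:
    p=np.array([f(c,o,a,.024)[:2] for a in sc]); print(c,p.round(4).tolist(),p.mean(0))
    d=(p[0]+p[1]-p[2]-p[3]); print('yaw',np.degrees(np.arctan2(d[1],d[0])))
    d/=np.linalg.norm(d)
    n=f(c,o,nose,.104)[:2]; b=f(c,o,but,.036)[:2]
    print('nose',n,'button',b, 'dist',np.linalg.norm(n-b),'b-62',b-.062*d)
E
```

```text
top [[0.5627, -0.1991], [0.5654, -0.2666], [0.4408, -0.2043], [0.444, -0.2719]] [ 0.50324136 -0.2354581 ]
yaw 2.4425713789555368
nose [ 0.48052013 -0.23618559] button [ 0.54011534 -0.23116423] dist 0.05980638377376844 b-62 [ 0.47817167 -0.23380655]
scene [[0.5642, -0.2668], [0.5616, -0.1986], [0.4424, -0.2714], [0.4396, -0.2036]] [ 0.50194522 -0.23509693]
yaw 2.2746698790170186
nose [ 0.47985845 -0.23587048] button [ 0.5441363  -0.23321009] dist 0.06433287906053807 b-62 [ 0.48218515 -0.23567087]
```

>>> step_arm(targets=[[[0.1514,0,0,0,0,0,0],[0.1514,0,0,0,0,0,0],[0.1514,0,0,0,0,0,0],[0.1514,0,0,0,0,0,0],[0.1514,0,0,0,0,0,0],[0.1514,0,0,0,0,0,0],[0.1514,0,0,0,0,0,0],[0.1514,0,0,0,0,0,0]]])

```text
t: 1.75
tcp_pos: [0.1848, 0.4914, 0.2007]
tcp_rot: [124.2, 90.0, 34.0]
wrist_force: [-0.6, 0.2, 0.2]
gripper_width: -0.0003
```

```bash
python3 - <<'E'
from h import *
s=observe();print(s['t'],s['joints'].round(2),s['tcp_pos'],s['gripper_width'],s['wrist_force'].round(1))
M=np.array([[0,1,0],[0,0,-1],[-1,0,0]]).astype(float)
print(np.linalg.det(M),rows([.545,-.2325,.09],M,s))
E
```

```text
1.75 [65.36  2.99 80.26 -0.   96.75 65.65] [0.18483129 0.49139304 0.20070097] -0.0003094242103383191 [-0.6  0.2  0.2]
1.0 (array([-5.19247198e-03, -2.77212976e-05, -4.09458034e-05]), array([11.06957533, 36.39181028, 72.20162081]))
```

>>> step_arm(targets=[[[0,0,0,0,1.0,2.0,0],[0,0,0,0,2.6,5.2,0],[0,0,0,0,2.6,5.2,0],[0,0,0,0,2.6,5.2,0],[0,0,0,0,2.6,5.2,0],[0,0,0,0,2.6,5.2,0],[0,0,0,0,2.6,5.2,0],[0,0,0,0,2.6,5.2,0],[0,0,0,0,2.6,5.2,0],[0,0,0,0,2.6,5.2,0],[0,0,0,0,2.6,5.2,0],[0,0,0,0,2.6,5.2,0]]])

```text
t: 3.25
tcp_pos: [0.4814, -0.1026, 0.2009]
tcp_rot: [92.7, 90.0, 2.7]
wrist_force: [0.4, 1.0, 1.2]
gripper_width: 0.0001
```

>>> step_arm(targets=[[[0,0,0,0,2.6,5.2,0],[0,0,0,0,2.6,5.2,0],[0,0,0,0,1.6,2.6,0],[0,0,0,3,0,0,0],[0,0,0,4,0,0,0],[0,0,0,0,0,0,0]]])

```text
t: 4.0
tcp_pos: [0.5468, -0.2298, 0.127]
tcp_rot: [-116.8, 89.6, 153.2]
wrist_force: [-0.1, 0.4, -0.1]
gripper_width: -0.0001
```

```bash
python3 - <<'E'
from h import *
s=observe();print(s['t'],s['joints'].round(2),s['tcp_pos'],s['tcp_rot'],s['wrist_force'].round(1))
M=np.array([[0,1,0],[0,0,-1],[-1,0,0]]).astype(float)
print(rows([.545,-.2325,.036],M,s))
cv2.imwrite("pics/w1.png",read_camera("wrist")[:,:,::-1])
for t in ["mount_long_button_top","long_mid"]: print(t,[(round(d['p'],2),np.round(d['location'],4)) for d in pinpoint("wrist",t)])
print(proj("wrist",[.542,-.2325,.036]),proj("wrist",[.4805,-.2357,.104]))
E
```

```text
4.0 [-26.37  16.19  73.94   0.    90.3  -26.35] [ 0.54682499 -0.22983495  0.12701555] [-116.81686481   89.57226765  153.16324978] [-0.1  0.4 -0.1]
(array([-0.00034706, -0.00336907,  0.00666188]), array([ 9.10161908, -0.12176751,  0.29722222]))
mount_long_button_top [(0.76, array([ 0.5411, -0.2374,  0.0307]))]
long_mid [(0.81, array([ 0.3698, -0.2602,  0.037 ])), (0.79, array([ 0.4808, -0.2333,  0.0593]))]
[274.7313653  200.39680498] [186.78492296 230.82570244]
```

View pics/w1.png

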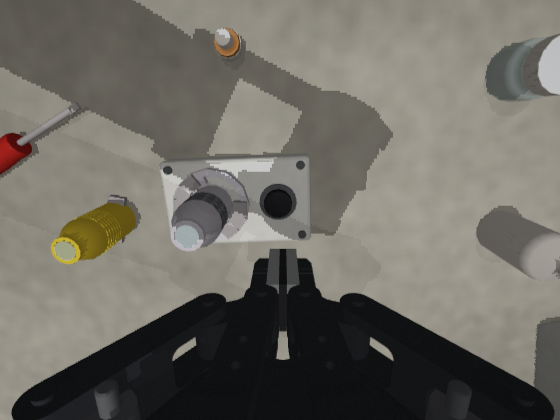

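Wrist view: the button is at (278,201), which agrees with my estimate to about 2–3 mm. The long objective's nose is at (188,235). I'll press the button.

>>> step_arm(targets=[[[0,0,0,2,-0.1,0.3,0],[0,0,0,3,0,0,0],[0,0,0,2.5,0,0,0],[0,0,0,1,0,0,0],[0,0,0,0,0,0,0],[0,0,0,0,0,0,0]]])

```text
t: 4.9
tcp_pos: [0.5487, -0.2341, 0.0476]
tcp_rot: [65.0, 89.8, -25.1]
wrist_force: [0.4, 0.5, 0.8]
gripper_width: -0.0001
```

>>> step_arm(targets=[[[0,0,0,0.3,0,0,0],[0,0,0,0.3,0,0,0],[0,0,0,0.3,0,0,0],[0,0,0,0,0,0,0],[0,0,0,0,0,0,0]]])

```text
t: 5.52
tcp_pos: [0.5477, -0.2336, 0.0367]
tcp_rot: [162.6, 90.0, 72.6]
wrist_force: [0.0, 0.7, 0.0]
gripper_width: -0.0003
```

>>> step_arm(targets=[[[0,0,0,0,-0.3,0,0],[0,0,0,0.3,0,0,0],[0,0,0,0.3,0,0,0],[0,0,0,0.2,0,0,0],[0,0,0,0,0,0,0]]])

```text
t: 6.15
tcp_pos: [0.5445, -0.2336, 0.0283]
tcp_rot: [-124.6, 90.0, 145.4]
wrist_force: [-0.0, 0.6, -0.2]
gripper_width: -0.0
```

>>> step_arm(targets=[[[0,0,0,0.1,0,0,0],[0,0,0,0,0,0,0],[0,0,0,0,0,0,0]]])

```text
t: 6.52
tcp_pos: [0.5447, -0.2337, 0.0278]
tcp_rot: [98.2, 90.0, 8.2]
wrist_force: [0.3, 0.6, 0.2]
gripper_width: -0.0
```

>>> step_arm(targets=[[[0,0,0,0.15,0,0,0],[0,0,0,0,0,0,0],[0,0,0,0,0,0,0]]])

```text
t: 6.9
tcp_pos: [0.5447, -0.2336, 0.0262]
tcp_rot: [-173.4, 90.0, 96.5]
wrist_force: [0.3, 0.4, -0.4]
gripper_width: -0.0002
```

```bash
python3 - <<'E'
from h import *
s=observe();print(s['t'],s['tcp_pos'],s['wrist_force'].round(1))
cv2.imwrite("pics/w2.png",read_camera("wrist")[:,:,::-1])
im=read_camera("scene"); cv2.imwrite("pics/s2.png",cv2.resize(im[190:320,80:250,::-1],None,fx=4.5,fy=4.5,interpolation=cv2.INTER_CUBIC))
E
```

```text
6.9 [ 0.54467828 -0.23364812  0.0261526 ] [ 0.3  0.4 -0.4]
```

View pics/w2.png

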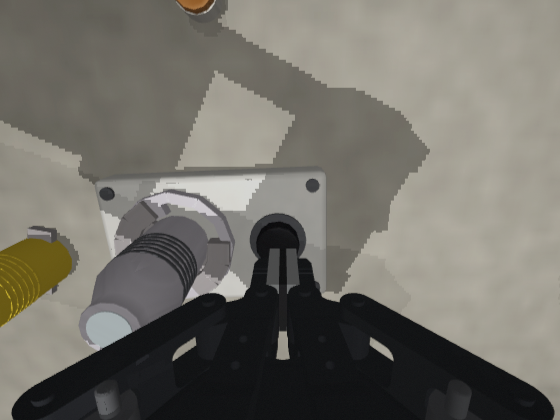

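View pics/s2.png

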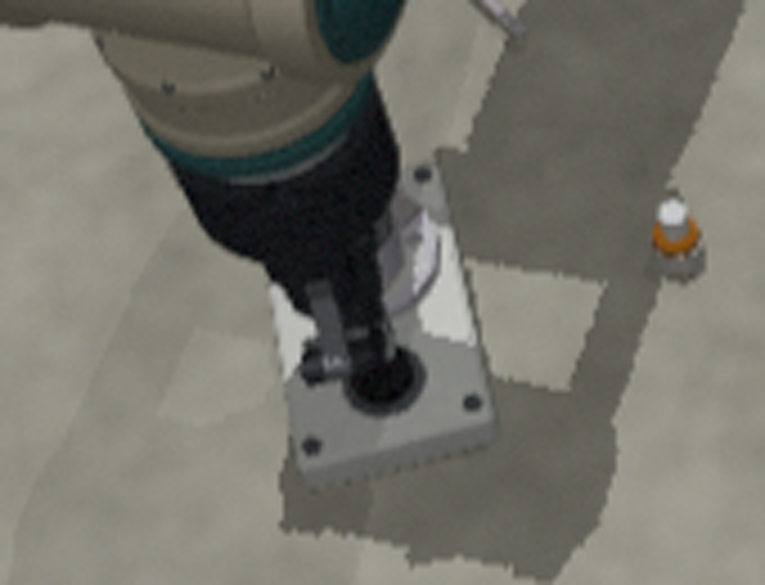

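The wrist view has the fingertips on the button at (280,245), but the force reading is near zero. I'll keep going until I feel the stop.

>>> step_arm(targets=[[[0,0,0,0.15,0,0,0],[0,0,0,0,0,0,0],[0,0,0,0,0,0,0]]])

```text
t: 7.38
tcp_pos: [0.5447, -0.2337, 0.0247]
tcp_rot: [-172.8, 90.0, 97.2]
wrist_force: [-0.1, 0.2, 0.9]
gripper_width: -0.0002
```

>>> step_arm(targets=[[[0,0,0,0.15,0,0,0],[0,0,0,0,0,0,0],[0,0,0,0,0,0,0]]])

```text
t: 7.75
tcp_pos: [0.5447, -0.2336, 0.0232]
tcp_rot: [166.5, 90.0, 76.5]
wrist_force: [-0.2, -0.0, -0.0]
gripper_width: -0.0001
```

```bash
python3 - <<'E'
from h import *
s=observe();print(s['t'],s['tcp_pos'],s['wrist_force'].round(1),s['joint_efforts'].round(2))
im=read_camera("wrist");cv2.imwrite("pics/w3.png",cv2.resize(im[150:350,160:400,::-1],None,fx=3,fy=3))
for c in ["scene","wrist"]:
    read_camera(c) if c=="scene" else 0
    print(c,[(round(d['p'],2),np.round(d['location'],4)) for d in pinpoint(c,"mount_long_button_top")])
for z in(.036,.027): print(proj("wrist",[.543,-.2325,z]),proj("wrist",[.530,-.2325,z]),proj("wrist",[.543,-.2195,z]))
print(proj("wrist",s['tcp_pos']))
E
```

```text
7.75 [ 0.54469914 -0.23364358  0.0231666 ] [-0.2 -0.  -0. ] [ -0.   -47.64 -33.14   0.     0.     0.  ]
scene [(0.58, array([ 0.5403, -0.2342,  0.0351]))]
wrist [(0.62, array([ 0.5414, -0.2356,  0.0308]))]
[280.67688308 247.90234951] [258.21297194 247.90927963] [280.63467063 226.86270014]
[280.75275829 241.63686431] [259.33913017 241.64328114] [280.71417206 221.46874643]
[283.52534303 240.84655683]
```

View pics/w3.png

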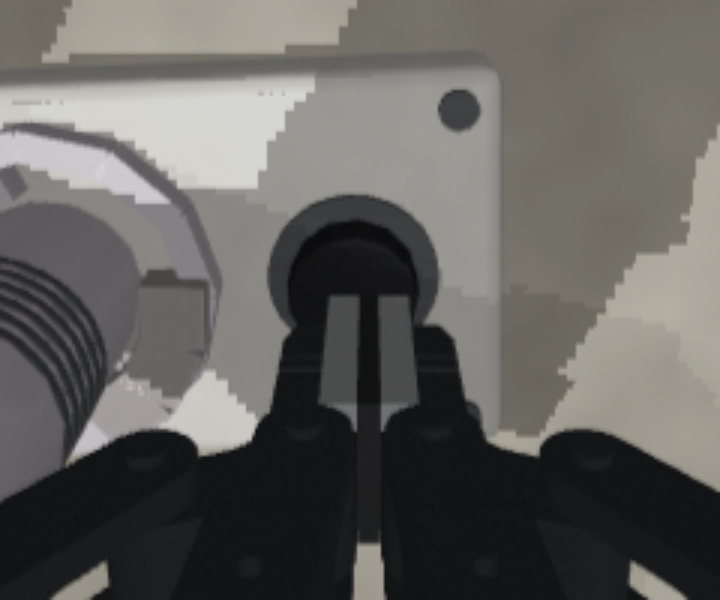

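The button still seems to be out: its side band shows at rows 223–229. The fingertips haven't touched it yet, so they end higher than the TCP reading implies. I'll continue in small steps and watch the force.

>>> step_arm(targets=[[[0,0,0,0.2,0,0,0],[0,0,0,0,0,0,0],[0,0,0,0,0,0,0]]])

```text
t: 8.32
tcp_pos: [0.5447, -0.2336, 0.0212]
tcp_rot: [-165.5, 90.0, 104.5]
wrist_force: [-0.6, 0.8, 0.4]
gripper_width: 0.0004
```

```bash
python3 - <<'E'
from h import *
s=observe();print(s['t'],s['tcp_pos'],s['wrist_force'].round(1),s['joint_efforts'].round(2))
im=read_camera("wrist");cv2.imwrite("pics/w4.png",cv2.resize(im[150:350,160:400,::-1],None,fx=3,fy=3))
E
```

```text
8.325 [ 0.54467189 -0.23364691  0.02115727] [-0.6  0.8  0.4] [  0.   -47.66 -33.07   0.     0.     0.  ]
```

View pics/w4.png

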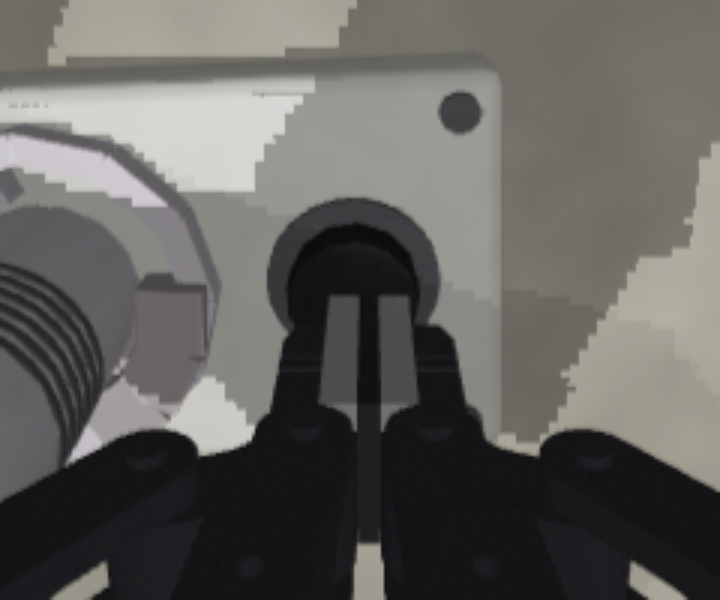

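>>> step_arm(targets=[[[0,0,0,0.2,0,0,0],[0,0,0,0,0,0,0],[0,0,0,0,0,0,0]]])

```text
t: 8.75
tcp_pos: [0.5446, -0.2336, 0.0191]
tcp_rot: [-142.2, 90.0, 127.8]
wrist_force: [-0.2, -0.1, 0.2]
gripper_width: 0.0002
```

>>> step_arm(targets=[[[0,0,0,0.2,0,0,0],[0,0,0,0,0,0,0],[0,0,0,0,0,0,0]]])

```text
t: 9.12
tcp_pos: [0.5447, -0.2336, 0.0171]
tcp_rot: [-172.5, 90.0, 97.5]
wrist_force: [-0.0, -0.2, -0.4]
gripper_width: -0.0003
```

```bash
python3 - <<'E'
from h import *
s=observe();print(s['t'],s['tcp_pos'],s['wrist_force'].round(1),s['joint_efforts'].round(2))
im=read_camera("wrist");cv2.imwrite("pics/w5.png",cv2.resize(im[150:350,160:400,::-1],None,fx=3,fy=3))
E
```

```text
9.125 [ 0.54468463 -0.23362395  0.01713605] [-0.  -0.2 -0.4] [  0.   -47.72 -32.97   0.     0.     0.  ]
```

View pics/w5.png

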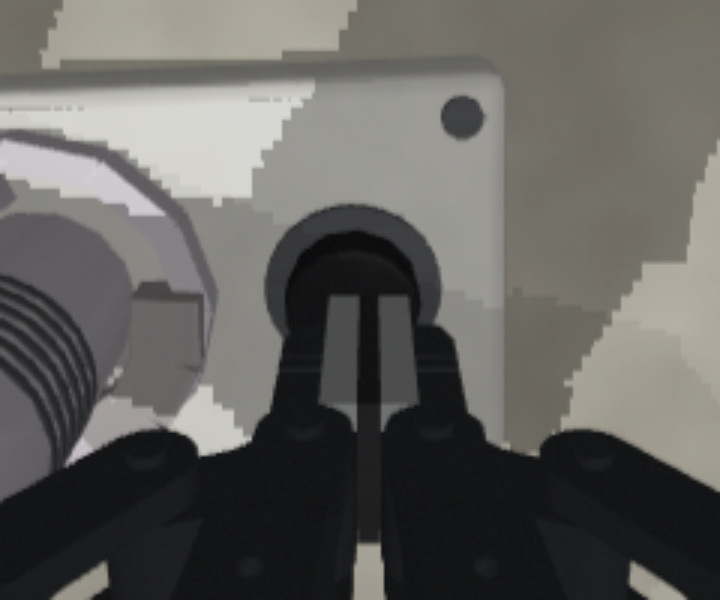

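```bash
python3 - <<'E'
from h import *
s=observe();print(s['tcp_pos'])
K,Rm,t=cam("wrist"); o=-Rm.T@t; print('cam',o,'rel',o-s['tcp_pos'],'fwd',Rm[2])
d=Rm.T@np.linalg.solve(K,[283,248.5,1])
for dy in (0,.005,.011):
    k=(s['tcp_pos'][1]+dy-o[1])/d[1]; print(dy,o+k*d)
# pad bottom/top edges and width of the pad pair
for uv in [(269,248),(295,248),(267,284.5),(299,284.5)]:
    d=Rm.T@np.linalg.solve(K,[*uv,1]); k=(s['tcp_pos'][1]+.011-o[1])/d[1]; print(uv,o+k*d)
for z in (.036,.027,.024): print(z,proj("wrist",[.543,-.2195,z]),proj("wrist",[.556,-.2325,z]),proj("wrist",[.530,-.2325,z]))
E
```

```text
[ 0.54470663 -0.23363309  0.01719315]
cam [ 0.5439581  -0.15837476  0.19066828] rel [-0.00074853  0.07525833  0.17347513] fwd [ 3.98602182e-04 -2.94187448e-01 -9.55747658e-01]
0 [ 0.54434304 -0.23363309  0.02834662]
0.005 [ 0.54431746 -0.22863309  0.03913091]
0.011 [ 0.54428677 -0.22263309  0.05207207]
(269, 248) [ 0.53726912 -0.22263309  0.05147668]
(295, 248) [ 0.55030415 -0.22263309  0.05148579]
(267, 284.5) [ 0.53790853 -0.22263309  0.08548727]
(299, 284.5) [ 0.5505193  -0.22263309  0.08549532]
0.036 [280.58654623 230.78704397] [303.85529731 252.44462031] [257.40582172 252.4586255 ]
0.027 [280.67151709 225.02191849] [302.81549164 245.75816936] [258.60773945 245.77110981]
0.024 [280.69800828 223.22453692] [302.49083935 243.67049886] [258.98300557 243.68311495]
```

```bash
python3 - <<'E'
import cv2,numpy as np
a=cv2.imread("pics/w1.png")[170:235,240:320];b=cv2.imread("pics/w2.png")[200:265,240:320]
g=lambda x:np.clip(cv2.resize(x,None,fx=5,fy=5,interpolation=cv2.INTER_NEAREST).astype(float)*2.5,0,255)
c=cv2.imread("pics/w5.png")[195:390,240:480]; c=cv2.resize(c,(400,325))
cv2.imwrite("pics/cmp.png",np.hstack([cv2.resize(g(a),(260,325)),cv2.resize(g(b),(260,325)),cv2.resize(np.clip(c.astype(float)*2.5,0,255),(260,325))]))
E
```

```text
[ WARN:0@0.116] global loadsave.cpp:1063 imwrite_ Unsupported depth image for selected encoder is fallbacked to CV_8U.
```

View pics/cmp.png

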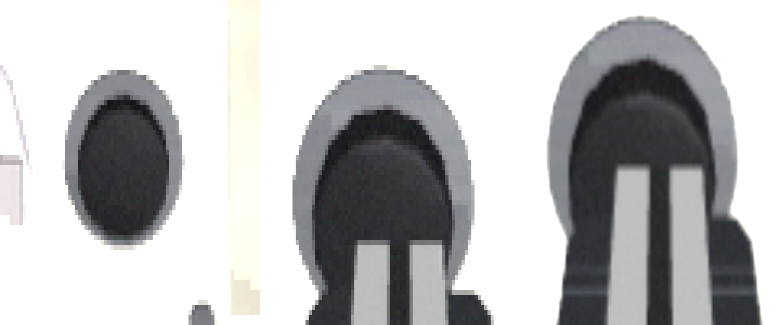

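```bash
python3 - <<'E'
from h import *
K,Rm,t=cam("wrist"); print(K[0,0])
s=observe()
R0=R.from_euler('xyz',s['tcp_rot'],degrees=True).as_matrix()
o=-Rm.T@t; off=o-s['tcp_pos']
for tcp,pts in [([.5468,-.2298,.1270],[(168,171),(300,165),(302,234)]),([.5447,-.2336,.0262],[(106,194),(312,185)])]:
    oo=np.array(tcp)+off; P=[]
    for p in pts:
        d=Rm.T@np.linalg.solve(K,[*p,1]); P.append(oo+d*(.024-oo[2])/d[2])
    print(np.round(P,4), [np.linalg.norm(P[1]-q) for q in P])
E
```

```text
303.04672363757817
[[ 0.4408 -0.2048  0.024 ]
 [ 0.5622 -0.1993  0.024 ]
 [ 0.5653 -0.2672  0.024 ]] [np.float64(0.1215501676558782), np.float64(0.0), np.float64(0.06800838967379752)]
[[ 0.4384 -0.2041  0.024 ]
 [ 0.5616 -0.1987  0.024 ]] [np.float64(0.12323345568675313), np.float64(0.0)]
```

The button is still out and nothing is touching it. In this orientation the finger linkage would also swing toward the objective. I'll raise, turn the jaws 90° clockwise so that their axis lies across, and go down again.

>>> step_arm(targets=[[[0,0,0,-5,0,0,0],[0,0,0,-5,0,0,0],[0.1571,0,0,0,0,0,0],[0.1571,0,0,0,0,0,0],[0.1571,0,0,0,0,0,0],[0.1571,0,0,0,0,0,0],[0.1571,0,0,0,0,0,0],[0.1571,0,0,0,0,0,0],[0.1571,0,0,0,0,0,0],[0.1571,0,0,0,0,0,0],[0.1571,0,0,0,0,0,0],[0.1571,0,0,0,0,0,0]]])

```text
t: 10.68
tcp_pos: [0.5447, -0.2337, 0.1172]
tcp_rot: [-170.2, 90.0, 9.5]
wrist_force: [0.1, -0.6, 0.1]
gripper_width: 0.0004
```

```bash
python3 - <<'E'
from h import *
s=observe();print(s['t'],s['joints'].round(1),s['tcp_pos'],s['wrist_force'].round(1),s['gripper_width'])
M=R.from_euler('xyz',s['tcp_rot'],degrees=True).as_matrix();print(M.round(3))
im=read_camera("wrist");cv2.imwrite("pics/w6.png",im[:,:,::-1])
im=read_camera("scene"); cv2.imwrite("pics/s6.png",cv2.resize(im[150:320,60:280,::-1],None,fx=3.5,fy=3.5,interpolation=cv2.INTER_CUBIC))
print(proj("scene",s['tcp_pos']), (proj("scene",s['tcp_pos'])-[60,150])*3.5)
E
```

```text
10.675 [-26.8  16.1  75.2   0.   88.7  63.5] [ 0.54469944 -0.23366935  0.11722723] [ 0.1 -0.6  0.1] 0.0003619424653288661
[[ 0.    -0.006 -1.   ]
 [ 0.    -1.     0.006]
 [-1.    -0.    -0.   ]]
[154.68578148 250.86432073] [331.40023517 353.02512255]
```

View pics/w6.png

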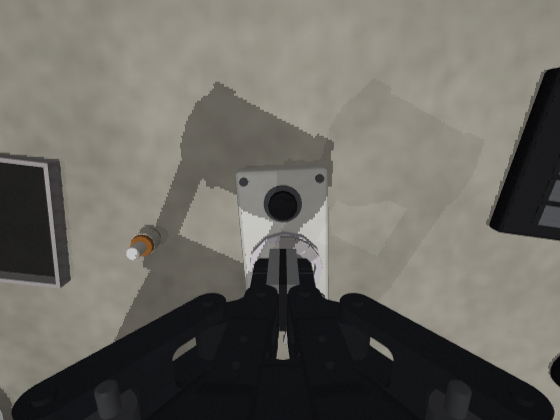

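View pics/s6.png

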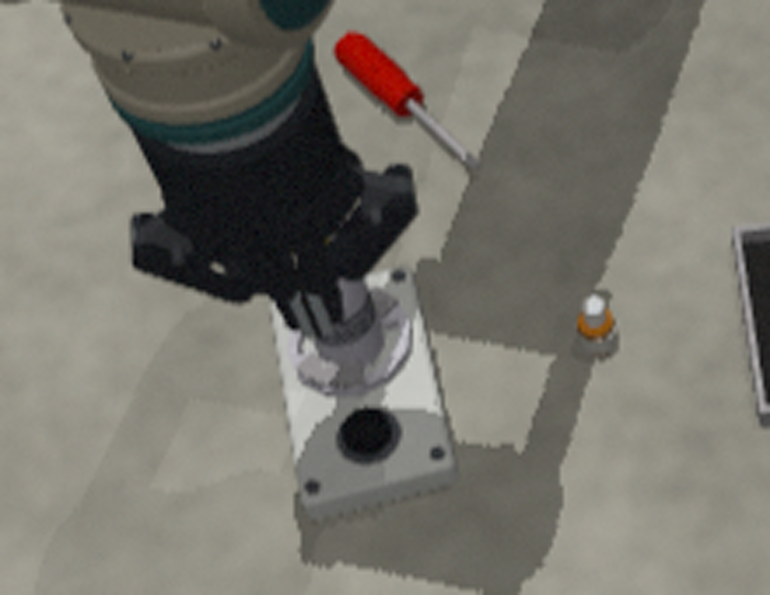

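In the scene view the fingertips appear at crop (318,335), about 18 mm above where the reported TCP projects (331,353). So the tips end short of the TCP, and I'll go down by force and picture.

>>> step_arm(targets=[[[0,0,0,3,0,0,0],[0,0,0,4,0,0,0],[0,0,0,2,0,0,0],[0,0,0,0.9,0,0,0],[0,0,0,0,0,0,0],[0,0,0,0,0,0,0]]])

```text
t: 11.52
tcp_pos: [0.5456, -0.2341, 0.0198]
tcp_rot: [155.1, 89.8, -24.9]
wrist_force: [0.3, 0.0, 0.5]
gripper_width: 0.0003
```

>>> step_arm(targets=[[[0,0,0,0.2,0,0,0],[0,0,0,0,0,0,0],[0,0,0,0,0,0,0]]])

```text
t: 11.9
tcp_pos: [0.5448, -0.2337, 0.0164]
tcp_rot: [167.4, 90.0, -12.6]
wrist_force: [-0.6, 0.0, 0.4]
gripper_width: 0.0002
```

```bash
python3 - <<'E'
from h import *
s=observe();print(s['t'],s['tcp_pos'],s['wrist_force'].round(1),s['joint_efforts'].round(2))
im=read_camera("wrist");cv2.imwrite("pics/w7.png",np.clip(cv2.resize(im[150:350,160:400,::-1],None,fx=3,fy=3)*1.6,0,255).astype('uint8'))
im=read_camera("scene"); cv2.imwrite("pics/s7.png",cv2.resize(im[190:320,80:250,::-1],None,fx=4.5,fy=4.5,interpolation=cv2.INTER_CUBIC))
E
```

```text
11.9 [ 0.5447859  -0.23368075  0.01636295] [-0.6  0.   0.4] [ -0.   -47.83 -33.02   0.     0.    -0.  ]
```

View pics/w7.png

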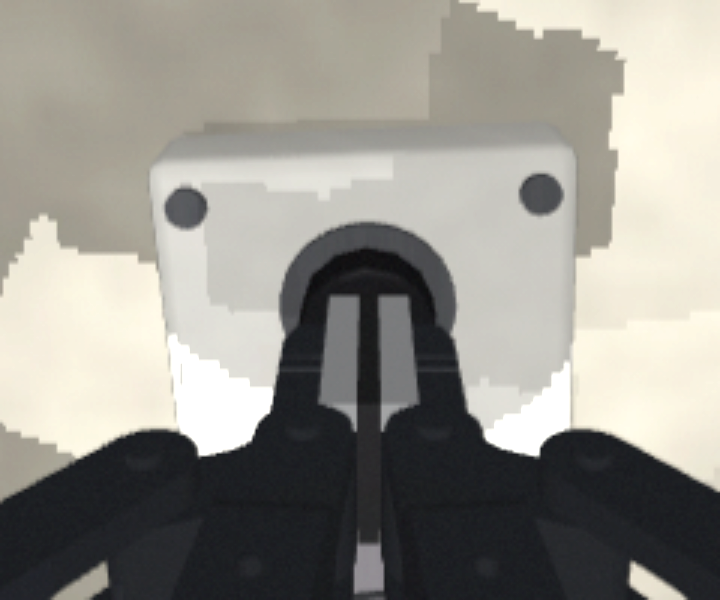

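View pics/s7.png

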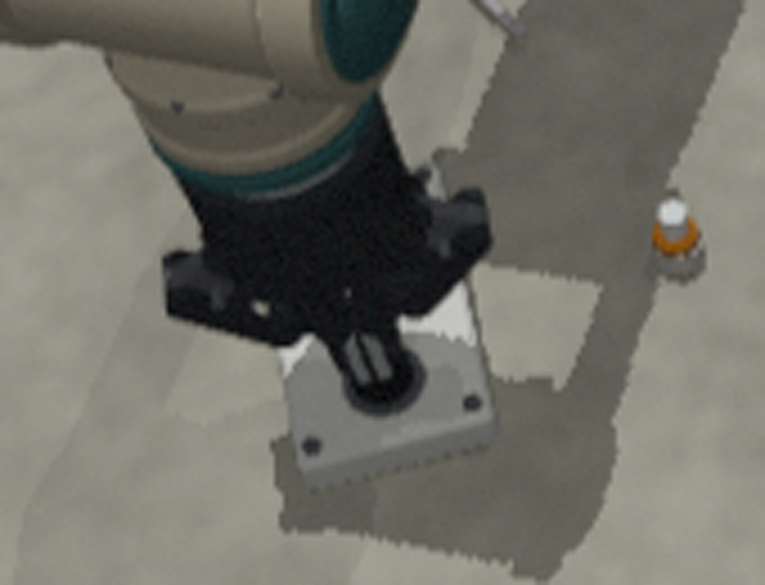

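>>> step_arm(targets=[[[0,0,0,0.2,0,0,0],[0,0,0,0,0,0,0],[0,0,0,0,0,0,0]]])

```text
t: 12.38
tcp_pos: [0.5447, -0.2336, 0.0141]
tcp_rot: [-69.2, 90.0, 110.8]
wrist_force: [0.6, 0.5, -0.3]
gripper_width: 0.0
```

>>> step_arm(targets=[[[0,0,0,0.2,0,0,0],[0,0,0,0,0,0,0],[0,0,0,0,0,0,0]]])

```text
t: 12.75
tcp_pos: [0.5447, -0.2336, 0.0121]
tcp_rot: [-88.4, 90.0, 91.6]
wrist_force: [-0.1, -0.3, -0.0]
gripper_width: 0.0004
```

>>> step_arm(targets=[[[0,0,0,0.2,0,0,0],[0,0,0,0,0,0,0],[0,0,0,0,0,0,0]]])

```text
t: 13.12
tcp_pos: [0.5447, -0.2336, 0.0101]
tcp_rot: [-84.2, 90.0, 95.8]
wrist_force: [-0.6, -1.1, -0.0]
gripper_width: -0.0005
```

```bash
python3 - <<'E'
from h import *
s=observe();print(s['t'],s['tcp_pos'],s['wrist_force'].round(1),s['joint_efforts'].round(2))
im=read_camera("wrist");cv2.imwrite("pics/w8.png",np.clip(cv2.resize(im[150:350,160:400,::-1],None,fx=3,fy=3)*1.6,0,255).astype('uint8'))
E
```

```text
13.125 [ 0.54468116 -0.23363731  0.01014553] [-0.6 -1.1 -0. ] [ -0.   -47.84 -32.78   0.     0.     0.  ]
```

View pics/w8.png

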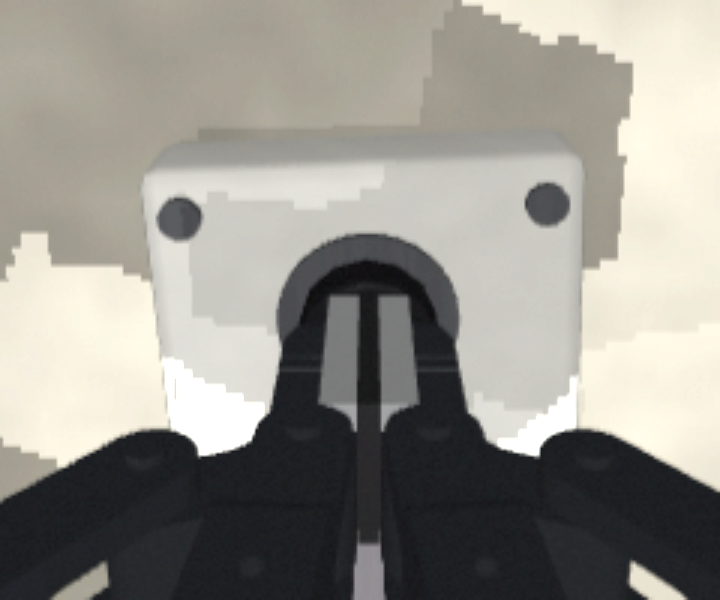

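>>> step_arm(targets=[[[0,0,0,0.2,0,0,0],[0,0,0,0,0,0,0],[0,0,0,0,0,0,0]]])

```text
t: 13.55
tcp_pos: [0.5447, -0.2336, 0.0081]
tcp_rot: [-81.2, 90.0, 98.8]
wrist_force: [-0.2, -0.1, 0.1]
gripper_width: 0.0003
```

>>> step_arm(targets=[[[0,0,0,0.2,0,0,0],[0,0,0,0,0,0,0],[0,0,0,0,0,0,0]]])

```text
t: 13.92
tcp_pos: [0.5447, -0.2336, 0.0061]
tcp_rot: [-78.0, 90.0, 102.0]
wrist_force: [-0.3, 0.0, -0.2]
gripper_width: 0.0002
```

>>> step_arm(targets=[[[0,0,0,0.2,0,0,0],[0,0,0,0,0,0,0],[0,0,0,0,0,0,0]]])

```text
t: 14.3
tcp_pos: [0.5449, -0.2337, 0.0044]
tcp_rot: [160.9, 90.0, -19.2]
wrist_force: [-0.4, -0.3, 1.8]
gripper_width: 0.0002
```

Contact at last: 1.8 N at TCP z = 0.0045. The shut fingertips are therefore about 31 mm short of the reported TCP. I'll press the remaining 9 mm.

>>> step_arm(targets=[[[0,0,0,0.2,0,0,0],[0,0,0,0.2,0,0,0],[0,0,0,0.2,0,0,0],[0,0,0,0,0,0,0]]])

```text
t: 14.8
tcp_pos: [0.5447, -0.2336, -0.0022]
tcp_rot: [-65.4, 90.0, 114.5]
wrist_force: [0.9, -0.4, 0.2]
gripper_width: 0.0001
```

>>> step_arm(targets=[[[0,0,0,0.15,0,0,0],[0,0,0,0.1,0,0,0],[0,0,0,0,0,0,0]]])

```text
t: 15.18
tcp_pos: [0.5447, -0.2337, -0.0036]
tcp_rot: [-93.9, 90.0, 86.1]
wrist_force: [-1.7, 1.1, 7.7]
gripper_width: 0.0001
```

>>> step_arm(targets=[[[0,0,0,0.1,0,0,0],[0,0,0,0,0,0,0]]])

```text
t: 15.42
tcp_pos: [0.5448, -0.2337, -0.0036]
tcp_rot: [146.1, 90.0, -33.9]
wrist_force: [-5.0, 2.6, 14.2]
gripper_width: 0.0001
```

The button bottomed out with 14 N at 0.027 m, so it is fully in. Now I'll go up, open, and move over the objective.

>>> step_arm(targets=[[[0,0,0,-4,0,0,0],[0,0,0,-5,0,0,0],[0,0,0,-5,0,0,1],[0,0,0,0,0.1,3,1],[0,0,0,0,0.1,3.4,1],[0,0,0,0,0,0,1],[0,0,0,0,0,0,1]]])

```text
t: 16.3
tcp_pos: [0.481, -0.2356, 0.1345]
tcp_rot: [-104.0, 90.0, 76.0]
wrist_force: [0.2, -0.3, 0.4]
gripper_width: 0.0852
```

```bash
python3 - <<'E'
from h import *
s=observe();print(s['t'],s['joints'].round(1),s['tcp_pos'],s['wrist_force'].round(1),s['gripper_width'])
im=read_camera("wrist");cv2.imwrite("pics/w9.png",im[:,:,::-1])
im=read_camera("scene"); cv2.imwrite("pics/s9.png",cv2.resize(im[150:320,60:280,::-1],None,fx=3.5,fy=3.5,interpolation=cv2.INTER_CUBIC))
print(proj("wrist",[.4805,-.2357,.104]),proj("wrist",[.4805,-.2357,.037]),proj("wrist",s['tcp_pos']))
E
```

```text
16.3 [-30.1   6.4  84.2   0.   89.4  60. ] [ 0.48099491 -0.23555354  0.13450297] [ 0.2 -0.3  0.4] 0.08523395965094775
[282.96301766 223.73770929] [282.87936046 198.71404696] [282.78404893 240.0444266 ]
```

View pics/w9.png

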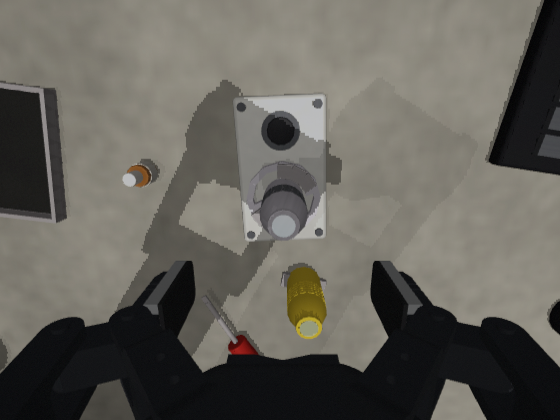

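View pics/s9.png

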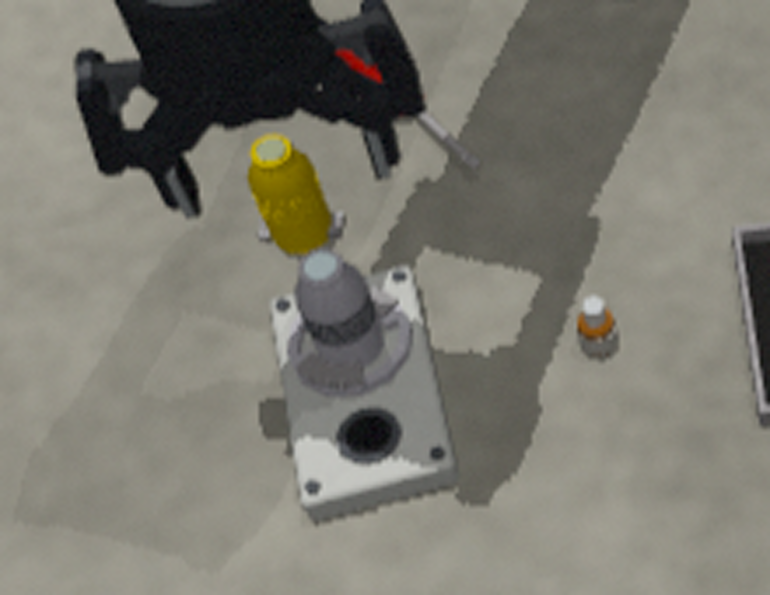

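The wrist view has the nose at (284,226), centred between the fingers (gap centre at column 283). In the scene view the button is flush. I'll go down.

>>> step_arm(targets=[[[0,0,0,3,0,0.1,1],[0,0,0,3.5,0,0,1],[0,0,0,2,0,0,1],[0,0,0,1,0,0,1],[0,0,0,0,0,0,1],[0,0,0,0,0,0,1]]])

```text
t: 17.15
tcp_pos: [0.4805, -0.236, 0.0408]
tcp_rot: [152.9, 89.9, -27.1]
wrist_force: [-0.1, -0.0, -0.3]
gripper_width: 0.0856
```

>>> step_arm(targets=[[[0,0,0,1,0,0,1],[0,0,0,0.5,0,0,1],[0,0,0,0.4,0,0,1],[0,0,0,0.4,0,0,1],[0,0,0,0.3,0,0,1],[0,0,0,0,0,0,1]]])

```text
t: 17.9
tcp_pos: [0.4796, -0.2355, 0.0134]
tcp_rot: [-41.2, 90.0, 138.8]
wrist_force: [0.1, -0.5, -0.2]
gripper_width: 0.0851
```

```bash
python3 - <<'E'
from h import *
s=observe();print(s['t'],s['joints'].round(1),s['tcp_pos'],s['wrist_force'].round(1),s['gripper_width'])
im=read_camera("wrist");cv2.imwrite("pics/w10.png",im[:,:,::-1])
im=read_camera("scene"); cv2.imwrite("pics/s10.png",cv2.resize(im[150:320,60:280,::-1],None,fx=3.5,fy=3.5,interpolation=cv2.INTER_CUBIC))
E
```

```text
17.9 [-30.1  12.9  91.4   0.   75.7  59.9] [ 0.47957475 -0.23554859  0.01343658] [ 0.1 -0.5 -0.2] 0.08511868284068623
```

View pics/w10.png

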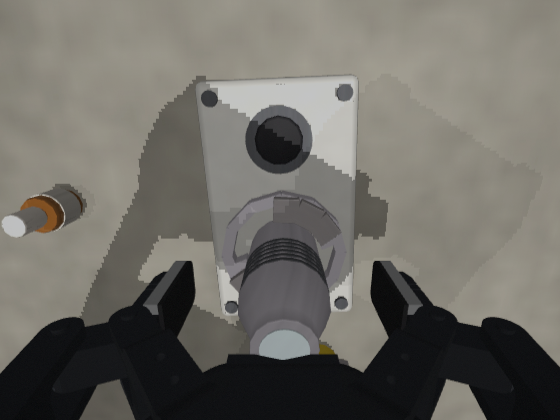

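View pics/s10.png

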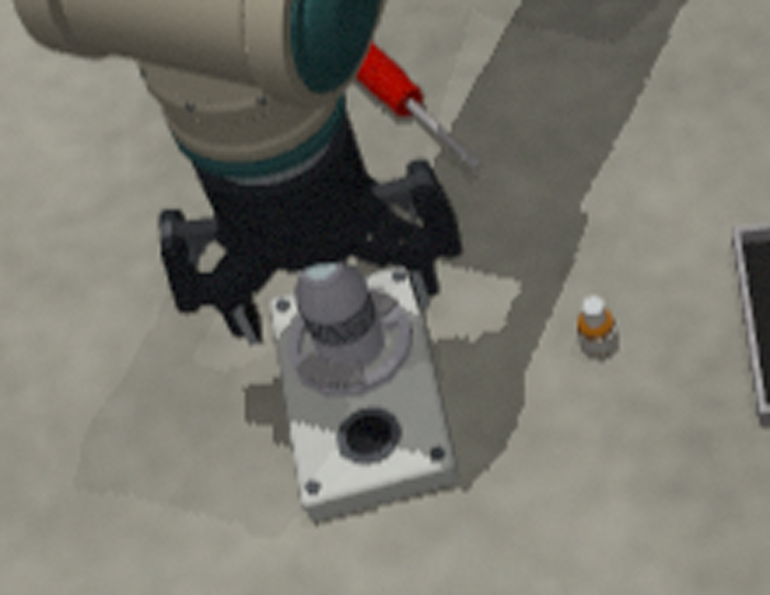

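Wrist view: the barrel stands between the open pads, column 283, and the nose clears the palm edge at row 355. I'll go down a little more and then close.

>>> step_arm(targets=[[[0,0,0,0.2,0,0,1],[0,0,0,0.1,0,0,1],[0,0,0,0,0,0,1]]])

```text
t: 18.38
tcp_pos: [0.4796, -0.2356, 0.0106]
tcp_rot: [-58.8, 90.0, 121.2]
wrist_force: [-0.7, 0.1, -0.3]
gripper_width: 0.0853
```

>>> step_arm(targets=[[[0,0,0,0,0,0,0],[0,0,0,0,0,0,0],[0,0,0,0,0,0,0],[0,0,0,0,0,0,0],[0,0,0,0,0,0,0],[0,0,0,0,0,0,0]]], force=40)

```text
t: 19.12
tcp_pos: [0.4798, -0.2359, 0.0109]
tcp_rot: [134.5, 90.0, -45.5]
wrist_force: [0.1, -2.4, 1.3]
gripper_width: 0.0372
```

```bash
python3 - <<'E'
from h import *
s=observe();print(s['t'],s['joints'].round(1),s['tcp_pos'],s['wrist_force'].round(1),s['gripper_width'])
im=read_camera("wrist");cv2.imwrite("pics/w11.png",im[:,:,::-1])
im=read_camera("scene"); cv2.imwrite("pics/s11.png",cv2.resize(im[150:320,60:280,::-1],None,fx=3.5,fy=3.5,interpolation=cv2.INTER_CUBIC))
E
```

```text
19.125 [-30.1  13.1  91.5  -0.   75.3  59.9] [ 0.47983415 -0.2358662   0.01089642] [ 0.1 -2.4  1.3] 0.03719613983607447
```

View pics/w11.png

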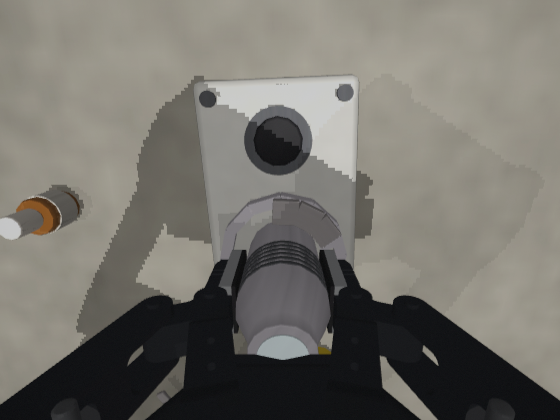

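View pics/s11.png

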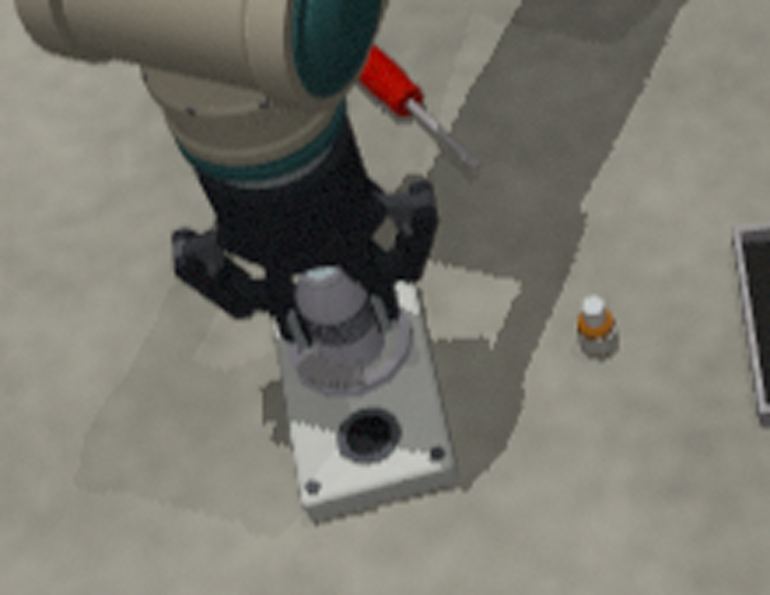

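Both views show the barrel gripped, with the opening at 37 mm and forces small. I'll turn it 85° anticlockwise.

>>> step_arm(targets=[[[-0.135,0,0,0,0,0,0],[-0.135,0,0,0,0,0,0],[-0.135,0,0,0,0,0,0],[-0.135,0,0,0,0,0,0],[0,0,0,0,0,0,0]]])

```text
t: 19.85
tcp_pos: [0.4799, -0.2353, 0.0109]
tcp_rot: [-159.6, 90.0, 51.3]
wrist_force: [0.6, 0.1, 3.0]
gripper_width: 0.0373
```

>>> step_arm(targets=[[[-0.135,0,0,0,0,0,0],[-0.135,0,0,0,0,0,0],[-0.135,0,0,0,0,0,0],[-0.135,0,0,0,0,0,0],[-0.135,0,0,0,0,0,0],[-0.135,0,0,0,0,0,0],[-0.135,0,0,0,0,0,0],[0,0,0,0,0,0,0],[0,0,0,0,0,0,0]]])

```text
t: 20.98
tcp_pos: [0.4798, -0.2356, 0.0109]
tcp_rot: [130.8, 90.0, 35.6]
wrist_force: [-2.5, 1.5, 6.0]
gripper_width: 0.0373
```

```bash
python3 - <<'E'
from h import *
s=observe();print(s['t'],s['joints'].round(1),s['tcp_pos'],s['wrist_force'].round(1),s['wrist_torque'].round(2),s['gripper_width'])
im=read_camera("wrist");cv2.imwrite("pics/w12.png",im[:,:,::-1])
im=read_camera("scene"); cv2.imwrite("pics/s12.png",cv2.resize(im[150:320,60:280,::-1],None,fx=3.5,fy=3.5,interpolation=cv2.INTER_CUBIC))
E
```

```text
20.975 [-30.1  13.1  91.5   0.   75.3 -25. ] [ 0.47978056 -0.23556152  0.01089836] [-2.5  1.5  6. ] [0.2  0.25 0.  ] 0.0373310432293043
```

View pics/w12.png

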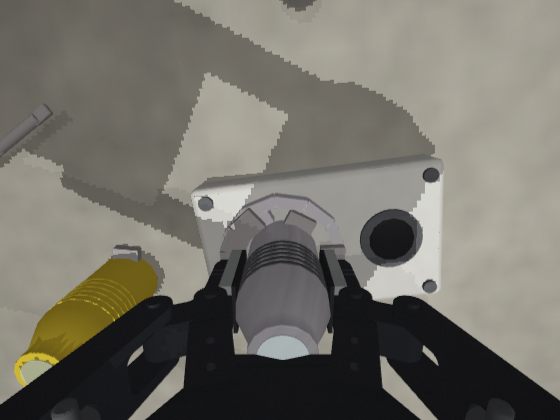

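View pics/s12.png

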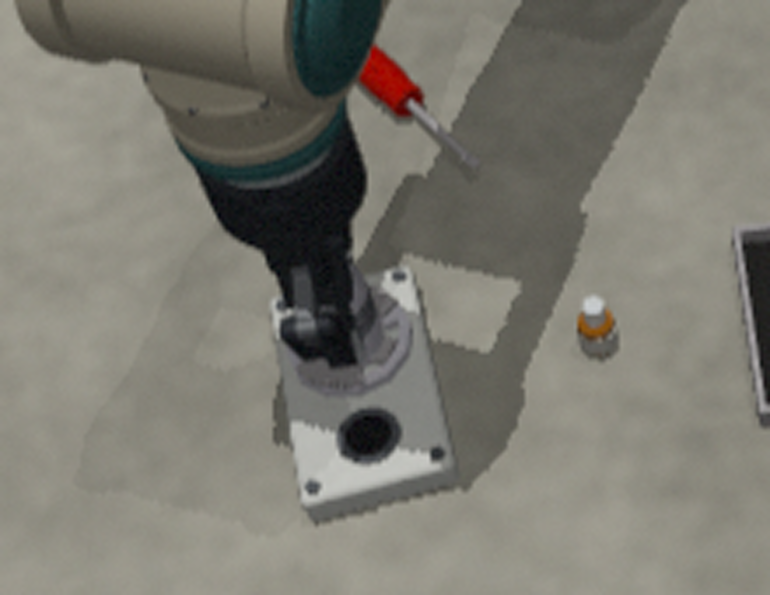

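The wrist view shows the socket slots next to the barrel. The turn is 85° and the torque is low, so I'll lift gently.

>>> step_arm(targets=[[[0,0,0,-0.3,0,0,0],[0,0,0,-0.3,0,0,0],[0,0,0,-0.4,0,0,0],[0,0,0,0,0,0,0]]])

```text
t: 21.58
tcp_pos: [0.4799, -0.2357, 0.021]
tcp_rot: [73.8, 90.0, -21.1]
wrist_force: [-1.0, -0.4, -2.2]
gripper_width: 0.0372
```

>>> step_arm(targets=[[[0,0,0,-1,0,0,0],[0,0,0,-2,0,0,0],[0,0,0,-2,0,0,0],[0,0,0,-1,0,0,0],[0,0,0,0,0,0,0]]])

```text
t: 22.2
tcp_pos: [0.4801, -0.2359, 0.0815]
tcp_rot: [67.0, 89.9, -27.9]
wrist_force: [-0.2, -0.7, -2.4]
gripper_width: 0.0373
```

```bash
python3 - <<'E'
from h import *
s=observe();print(s['t'],s['joints'].round(1),s['tcp_pos'],s['wrist_force'].round(1),s['gripper_width'])
im=read_camera("wrist");cv2.imwrite("pics/w13.png",im[:,:,::-1])
im=read_camera("scene"); cv2.imwrite("pics/s13.png",cv2.resize(im[150:320,60:280,::-1],None,fx=3.5,fy=3.5,interpolation=cv2.INTER_CUBIC))
for c in ("scene","top"):
    im=read_camera(c); m=cut_out(c,"tray_in"); print(c,[(round(d['p'],2),np.round(d['location'],4)) for d in pinpoint(c,"tray_in")])
for c in ("scene","top"): print(c,proj(c,[.523,.052,.004]))
M=R.from_euler('xyz',s['tcp_rot'],degrees=True)
print(M.inv().apply(np.array([.523,.052,s['tcp_pos'][2]])-s['tcp_pos'])*100)
E
```

```text
22.2 [-30.1   8.6  88.1   0.   83.3 -25.2] [ 0.48008645 -0.23585818  0.08147444] [-0.2 -0.7 -2.4] 0.03733768720785261
scene [(0.72, array([5.27e-01, 4.88e-02, 3.00e-04]))]
top [(0.93, array([0.5233, 0.0506, 0.0018]))]
scene [303.18082546 239.84460151]
top [268.49201864 195.54203519]
[-1.57826444e-02  1.79607526e+00 -2.90484583e+01]
```

View pics/w13.png

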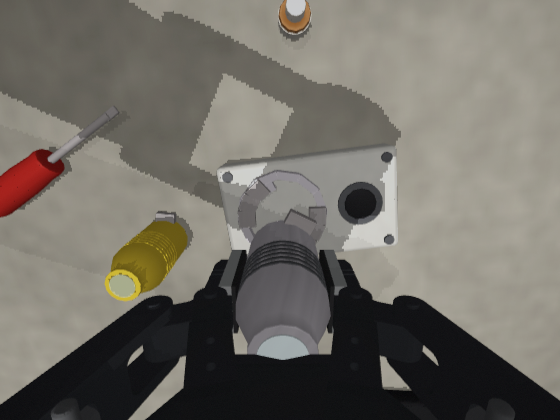

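View pics/s13.png

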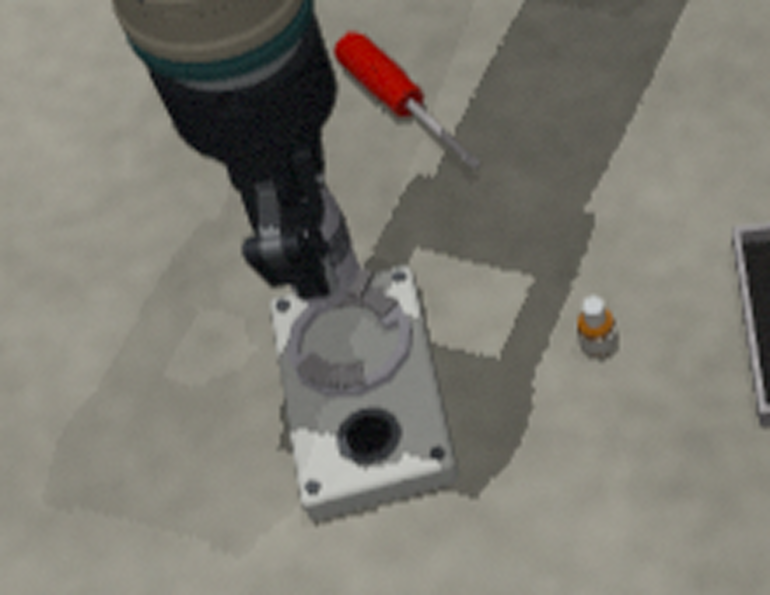

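The objective hangs upright in the hand and the socket is empty. I'll carry it to the tray.

>>> step_arm(targets=[[[0,0,0,0,0.1,-1.5,0],[0,0,0,0,0.2,-3,0],[0,0,0,0,0.3,-5,0],[0,0,0,0,0.3,-5,0],[0,0,0,0,0.3,-5,0],[0,0,0,0,0.3,-5,0],[0,0,0,0,0.2,-3,0],[0,0,0,0,0.1,-1.5,0],[0,0,0,0,0,0,0],[0,0,0,0,0,0,0]]])

```text
t: 23.85
tcp_pos: [0.5225, 0.0508, 0.0806]
tcp_rot: [-24.3, 90.0, -119.3]
wrist_force: [-0.2, -1.2, -2.7]
gripper_width: 0.0372
```

```bash
python3 - <<'E'
from h import *
s=observe();print(s['t'],s['joints'].round(1),s['tcp_pos'],s['wrist_force'].round(1),s['gripper_width'])
im=read_camera("wrist");cv2.imwrite("pics/w14.png",im[:,:,::-1])
im=read_camera("scene"); cv2.imwrite("pics/s14.png",cv2.resize(im[150:320,200:420,::-1],None,fx=3.5,fy=3.5,interpolation=cv2.INTER_CUBIC))
E
```

```text
23.85 [ 1.5  7.1 89.7 -0.  83.1  6.5] [0.52248771 0.05082859 0.08062708] [-0.2 -1.2 -2.7] 0.03721919510860994
```

View pics/w14.png

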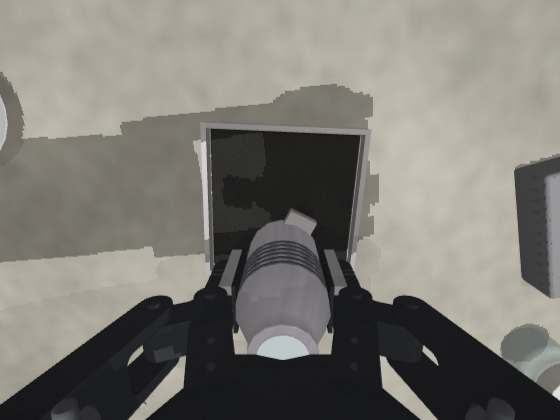

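View pics/s14.png

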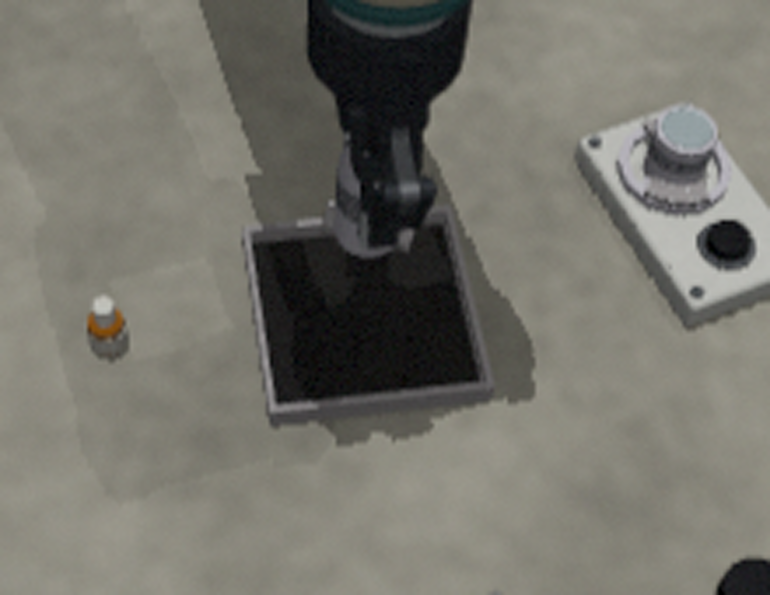

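It is over the middle of the tray. I'll lower it.

>>> step_arm(targets=[[[0,0,0,1.5,0,0,0],[0,0,0,2,0,0,0],[0,0,0,2,0,0,0],[0,0,0,1.5,0,0,0],[0,0,0,1,0,0,0],[0,0,0,0.3,0,0,0],[0,0,0,0,0,0,0],[0,0,0,0,0,0,0]]])

```text
t: 24.95
tcp_pos: [0.5231, 0.0518, -0.0016]
tcp_rot: [99.7, 89.9, 4.8]
wrist_force: [0.1, -0.9, -2.8]
gripper_width: 0.0369
```

>>> step_arm(targets=[[[0,0,0,0.2,0,0,0],[0,0,0,0.2,0,0,0],[0,0,0,0.1,0,0,0],[0,0,0,0,0,0,0]]])

```text
t: 25.45
tcp_pos: [0.5225, 0.0518, -0.0075]
tcp_rot: [-95.4, 90.0, 169.7]
wrist_force: [-0.5, -0.3, -2.2]
gripper_width: 0.0373
```

>>> step_arm(targets=[[[0,0,0,0.1,0,0,0],[0,0,0,0,0,0,0]]])

```text
t: 25.7
tcp_pos: [0.5225, 0.0518, -0.0084]
tcp_rot: [-110.7, 90.0, 154.4]
wrist_force: [-0.0, -0.1, -2.9]
gripper_width: 0.0374
```

>>> step_arm(targets=[[[0,0,0,0.1,0,0,0],[0,0,0,0,0,0,0]]])

```text
t: 25.95
tcp_pos: [0.5227, 0.0518, -0.0091]
tcp_rot: [113.4, 90.0, 18.4]
wrist_force: [-0.3, -0.5, -0.6]
gripper_width: 0.0373
```

>>> step_arm(targets=[[[0,0,0,0.05,0,0,0],[0,0,0,0,0,0,0]]])

```text
t: 26.2
tcp_pos: [0.5228, 0.0518, -0.0091]
tcp_rot: [107.3, 90.0, 12.4]
wrist_force: [-3.8, 0.5, 5.7]
gripper_width: 0.0373
```

It touches the floor exactly where expected (TCP −0.0091). I'll release and withdraw.

>>> step_arm(targets=[[[0,0,0,0,0,0,0.55],[0,0,0,0,0,0,0.7],[0,0,0,0,0,0,0.8],[0,0,0,0,0,0,0.8],[0,0,0,0,0,0,0.8]]])

```text
t: 26.82
tcp_pos: [0.5226, 0.0518, -0.0098]
tcp_rot: [170.2, 90.0, 75.2]
wrist_force: [-0.6, -0.3, -0.5]
gripper_width: 0.0685
```

>>> step_arm(targets=[[[0,0,0,-1,0,0,0.8],[0,0,0,-3,0,0,0.8],[0,0,0,-5,0,0,0.8],[0,0,0,-5,0,0,0.8],[0,0,0,0,0,5,0.8],[0,0,0,0,0,5,0.8],[0,0,0,0,0,4,0.8],[0,0,0,0,0,0,0.8]]])

```text
t: 27.82
tcp_pos: [0.5104, -0.0899, 0.131]
tcp_rot: [67.6, 89.9, -27.5]
wrist_force: [-0.5, -0.3, -0.7]
gripper_width: 0.0682
```

```bash
python3 - <<'E'
from h import *
s=observe();print(s['t'],s['joints'].round(1),s['tcp_pos'],s['wrist_force'].round(1),s['gripper_width'])
im=read_camera("scene"); cv2.imwrite("pics/s15.png",cv2.resize(im[120:320,120:430,::-1],None,fx=2.5,fy=2.5,interpolation=cv2.INTER_CUBIC))
for t in ("long_mid","short_mid"): print([(round(d['p'],2),np.round(d['location'],4)) for d in pinpoint("scene",t)])
im=read_camera("top"); cv2.imwrite("pics/t15.png",cv2.resize(im[130:260,150:420,::-1],None,fx=2.9,fy=2.9,interpolation=cv2.INTER_CUBIC))
for t in ("long_mid","short_mid"): print([(round(d['p'],2),np.round(d['location'],4)) for d in pinpoint("top",t)])
E
```

```text
27.825 [-14.1   3.7  87.5  -0.   88.7  -8.9] [ 0.51035613 -0.08992537  0.13097252] [-0.5 -0.3 -0.7] 0.06824458552817778
[(0.74, array([0.5259, 0.0511, 0.0441])), (0.74, array([ 0.3752, -0.2563,  0.0414]))]
[(0.63, array([0.4821, 0.2634, 0.0476]))]
[(0.83, array([ 0.3708, -0.2567,  0.037 ])), (0.58, array([0.523 , 0.052 , 0.0429]))]
[(0.7, array([0.4807, 0.2659, 0.0458]))]
```

View pics/s15.png

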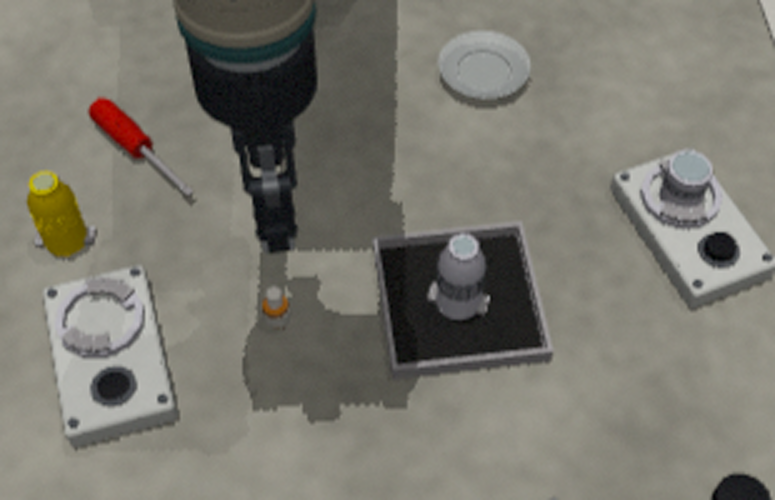

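View pics/t15.png

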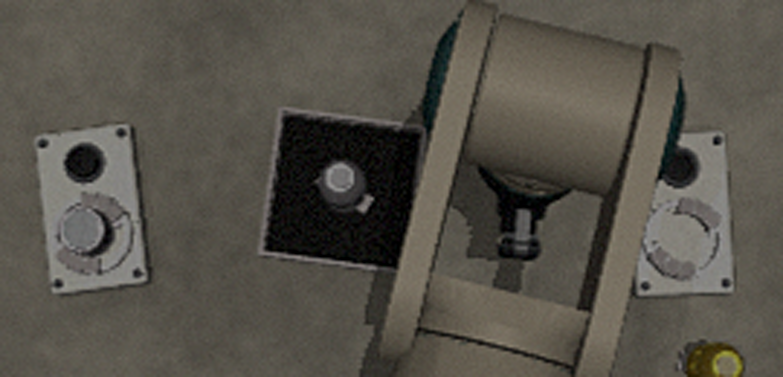

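The objective stands upright in the middle of the tray, at scene crop (460,285). The short objective and the yellow look-alike are untouched, and the gripper touches nothing.

```bash
python3 -c "
from cell import *
print(finish_job())"
```

```text
the job is handed in; nothing more can be done
None
```

The long objective is off its mount and standing upright in the tray. I handed the job in at about 28 s, and the system gives no verdict.

**What I did:** I pressed the release button to its stop, which I felt at about 14 N. I gripped the barrel, turned it 85° anticlockwise and lifted it out. I then lowered it in the hand until it touched the tray floor, let go and drew back.

**Last checks:**
- **Long objective:** two cameras place its point at about (0.523–0.526, 0.051, 0.043–0.044) m. That is within a few millimetres of the tray centre and at standing height. It looked upright in both pictures; I did not measure the tilt.
- **Short objective:** its position is unchanged to within the networks' error of about 4 mm.
- **Gripper:** it was open and clear of everything, with the wrist force near zero.
- **Yellow look-alike:** not touched.

**What disagreed:**
- **Fingertip position:** the shut fingertips ended about 31 mm short of the reported TCP. My first descents to the button therefore never reached it. I found the real contact by force and pictures, and corrected the grasp and placing heights for it.
- **Heights in the network readings:** the networks gave the short objective's point at about 46 mm high at both start and end. They gave the tray floor at 0–2 mm rather than 4 mm. I relied on the stated dimensions and the felt contacts instead.

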